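Switch the bench vacuum over to the yellow valve

ROBOT

A 6-joint arm with a two-finger parallel gripper is mounted at the origin on the work surface. World frame = base frame: x ahead of the robot, y to its left, z up, the work surface at z = 0. Lengths are in m, angles in rad, forces in N, time in s.
With the tool pointing down it reaches from about 0.225 to 0.725 m from the base axis. Payload 3.1 kg.
Tool frame: the origin (TCP) lies between the finger pads; the fingertips stand 25 mm ahead of it and the grasp point (between the pads) lies 6 mm ahead of it; z points along the fingers, y is the direction in which the jaws open and shut (so a half turn about z gives the same grasp; the last joint's range is limited). The gripper opens to 85 mm and grips with 20 to 120 N. Pads are 22 mm wide; open, the fingers measure 114 mm over their backs; the gripper's body (76 mm by 85 mm) begins 54 mm behind the grasp point. The pads swing forward as they close: fully open they stand 13 mm farther back than shut.
Start: joints at [-1.252, 0.048, 0.099, 1.622, 0, 1.443], TCP at [0.227, -0.473, 0.256] pointing down, gripper open.
Joint ranges: [-2.91, 2.91], [-0.99, 1.94], [-1.21, 1.42], [-2.12, 2.29], [-1.49, 1.47], [-3.14, 3.14]. Speed limits (rad/s): [2.79, 2.79, 3.14, 3.14, 3.14, 3.14].

INTERFACE

Orientations are given as a unit quaternion [w, x, y, z].
In Python, from bench import read_state, grab_frame, close_job gives the robot as it stands.
- The arm moves only by the tool apply_moves, never from a script. Its argument "plan" is a list of rows, each an object of numbers: "tx", "ty", "tz": the shift along the tool's x, y, z in m; "ax", "ay", "az": the turn, a rotation vector about the tool's x, y, z in rad; "claw": the gripper command: -1 is fully open, 1 is shut, values between are in proportion. A call has 1 to 12 rows; each row is the pose to reach, as a shift and turn from the pose commanded when the call began, along the tool's axes at that moment; what a row does not reach only later rows make up. A row lasts 1/12 s, in which the tool goes at most 41.7 mm and 7.16 degrees, less where a joint would pass 70% of its speed; a pose out of reach is approached as far as the arm can. A call with a gripper value outside its range is refused whole. The fingers move at their own pace and stop on an object; "force" is the grip in N (left out, the last holds). Time passes only in rows, so rows that repeat a pose let the fingers close. It gives the time, the measured TCP pose, the force and the opening at its end, in the units of the state.
- read_state(): the state, without advancing time (a new reading comes with each control period).
- grab_frame(name): name is "side" or "top"; returns a dict with "pixels" (420x560x3 uint8, red, green, blue), "fx", "fy", "cx", "cy" (pixels), "rvec" (rotation vector, rad) and "tvec" (3), from world to camera coordinates, as OpenCV has them. Camera axes: x right, y down, z forward; pixel columns grow to the right and rows downward; lengths in m; the calibration is good to about 2 mm. A picture is of the moment at which its call begins. There is no depth.
- close_job(): hands the job in, once; it reports no verdict.
The state is a dict: "time_s": time; "joint_pos": joint angles; "dq": joint speeds; "joint_torque": joint torques, N m; "tcp_pos": TCP position; "ee_rot": TCP orientation; "force": force on the tool from outside, world axes, zero at the start; "moment": the same for the moment, N m; "opening": finger opening in m.
Only numpy, scipy, OpenCV 4.12 (cv2) and the standard library are available. Lean on these libraries where they do the work, as an engineer would, in place of code of your own. Each camera call takes 0.05 s, during which the arm holds its last target. There are 200 camera calls.

TASK

Switch the conservation bench's vacuum line over: first turn the blue lever clockwise until you feel it come up against its stop, so that the blue valve is fully closed, and only then open the yellow valve until its lever stands squarely over the middle of the red mark on its dial. Leave the red mark where it is set, do not knock or shift the things standing around, and let go of both levers.

Things in the scene. Friction and masses are not known exactly. Their poses are not given: they have to be found in the camera images.
- header: white pipe, diameter 25 mm, length 620 mm, running along its y above both valves. Origin on the table, in line with the valves' centres; pipe axis at x = 30, z = 390 mm: it hangs over the levers, so the tool cannot stand upright there: come tilted from the robot's side. Stands at x = 170, y = -295 and 295 mm, a bar joining each top to the pipe.
- blue_valve: valve unit with the blue lever: 25 mm pipe rising away from the robot at 35 deg, brass valve in it, riser at x = 115 mm up to the header. Base plate 250 x 90 mm. Origin on the table under the valve's centre (100 mm up), x away from the robot, z up. Lever axis through that centre along n = (-sin 35, 0, cos 35 deg). White dial, radius 74 mm, its top 32 mm from the centre along n.
- yellow_valve: the same unit with the yellow lever and the red mark on its dial; same origin, axes and sizes. The two units stand side by side in either order, 260 to 340 mm apart.
- blue_lever (a joint): opening angle q of the blue valve, rad: 0 = closed, against its stop, lever along -y of the unit (right); 1.57 = fully open, lever up the slope along u = (cos 35, 0, sin 35 deg) (anticlockwise from above). The lever points along sin(q) u - cos(q) y of the unit. Stiff (0.7 N m, some 6 N at the grip); stays where left.
- yellow_lever (a joint): opening angle of the yellow valve, rad, same meaning as the blue one's; it starts closed.
- blue_hub (a point): on the blue lever's axis, 55 mm along n from the valve's centre, level with the middle of the grip. Its z axis is n, 35 deg from vertical, leaning up and back towards the robot; x and y turn with the lever: at angle 0 x is up the slope, y to the left.
- blue_grip (a point): middle of the lever's blue plastic grip: 60 mm long, 20 mm wide, 32 mm high (along n), 120 mm from the axis; the lever ends at 150 mm. Axes as blue_hub; the lever points along -y. Under the grip there is nothing for 20 mm; the dial does not reach under it.
- yellow_hub (a point): the same point of the yellow lever, same axes.
- yellow_grip (a point): the same point of the yellow lever's grip, same sizes and axes.
- mark (a joint): angle at which the red mark is set on the yellow valve's dial, rad, counted as the lever's angle: the lever is over the middle of the mark when both values are equal.
- mark_tab (a point): top of the red mark, a tab 20 mm wide, 24 mm long and 8 mm thick on the edge of the yellow valve's dial, 74 mm from the axis, just under the lever's bare steel arm (14 mm wide). Same axes as the hub, turned to the mark's angle: the lever is aligned when its y axis is parallel to the mark's.
- pink_jar: bystander: white jar with a pink lid, 56 mm across, 55 mm high, standing between the two valves; origin at its underside (middle).
- glass_bottle: bystander: amber glass bottle, 52 mm across, 130 mm high, standing behind, between the two risers; origin at its underside (middle).
- brush: bystander: blue brush 190 mm long lying at the right; origin at its underside near its middle, along its x.
- green_tin: bystander: green tin, 70 mm across, 120 mm high, standing to the left of the valves; origin at its underside (middle).
- swab_cup: bystander: white cup, 70 mm across, 80 mm high, at the right; origin at its underside (middle).
- urn: bystander: silver two-handled urn, 315 mm high, 200 mm over its handles, at the left; origin at its underside (middle).

How it is judged:
By the outcome, as a careful person would: the job done as asked, in the order asked, and still so for the second after the job is handed in, with the robot touching nothing.
It also fails if it takes over 51 s, if anything falls off the work surface, if the arm or the gripper's body presses on something with over 40 N, if the wrist force passes 120 N, or if a joint passes its speed limit or range.

## Working session

There is one attempt and no reset: what is moved stays moved. The work goes in short steps, Python scripts to look and compute and a tool call to move; the robot and the scene stay as the last step left them, time stands still between calls to the robot, and variables do not carry over. Pictures are saved under pics/ and viewed, about 8 in all and at most 12, crops included, and the job is handed in when it is done.

Besides the shell and the picture viewer there is one more tool, called as name([rows], argument=value, ...), one row to a line, values as JSON. apply_moves: Moves the arm, as the interface text tells. Its arguments: {"type":"object","properties":{"plan":{"type":"array"},"force":{"type":"number"}},"required":["plan"]}

```bash
mkdir -p pics; ls
python3 - <<'E'
from bench import *
import cv2
s=read_state();print(s)
for n in("side","top"):
    f=grab_frame(n);cv2.imwrite(f"pics/{n}0.png",f["pixels"][:,:,::-1]);print({k:v for k,v in f.items() if k!="pixels"})
E
```

```text
pics
{'time_s': 0.0, 'joint_pos': array([-1.25180057e+00,  4.87922902e-02,  9.75515855e-02,  1.62199721e+00,
       -2.46622682e-05,  1.44300629e+00]), 'dq': array([ 0.00151876, -0.00017133, -0.00041825, -0.00023272, -0.00320709,
        0.00086682]), 'joint_torque': array([ 1.97505537e-04, -3.38784420e+01,  3.20014071e+01,  2.04658974e-02,
       -3.81847394e-05, -1.75833961e-06]), 'tcp_pos': array([ 0.22664411, -0.47293064,  0.2550723 ]), 'ee_rot': array([-1.21404282e-03,  9.75150673e-01,  2.21539330e-01, -1.28808568e-04]), 'force': array([-0.62354135, -0.82330759,  0.31094621]), 'moment': array([ 0.0770583 ,  0.05202002, -0.00240603]), 'opening': 0.08543684880197132}
{'fx': 426.41235971611985, 'fy': 426.41235971611985, 'cx': 280.36660023684396, 'cy': 210.29408494429435, 'rvec': array([ 0.91130166, -2.44309713,  1.16128014]), 'tvec': array([0.44803933, 0.30343824, 1.04283777])}
{'fx': 395.5395946862057, 'fy': 395.5395946862057, 'cx': 276.33972444071475, 'cy': 207.2880228521096, 'rvec': array([ 2.19164556, -2.14190575,  0.15440104]), 'tvec': array([0.00706411, 0.5563503 , 1.50403814])}
```

View pics/side0.png

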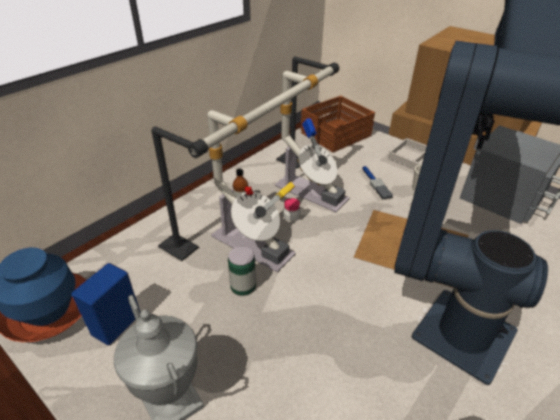

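View pics/top0.png

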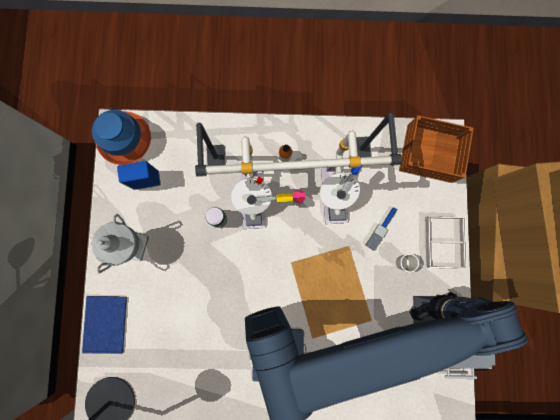

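The side view shows the yellow unit at (262,215) and the blue one at (320,165). In the top view, yellow is on the left at (255,197), with its lever pointing right to (290,197). The red mark is near (258,181). Blue is on the right at (342,192), with its lever up the slope by the header at (355,168). The jar lid is at (300,197).

```bash
python3 - <<'E'
import cv2,numpy as np
t=cv2.imread("pics/top0.png")[125:235,190:410];s=cv2.imread("pics/side0.png")[60:270,190:400]
a=cv2.resize(t,(800,400),interpolation=cv2.INTER_CUBIC);cv2.imwrite("pics/c_top.png",a)
cv2.imwrite("pics/c_side.png",cv2.resize(s,(600,600),interpolation=cv2.INTER_CUBIC))
E
cat > h.py <<'E'
import cv2,numpy as np
from bench import *
from scipy.spatial.transform import Rotation as R
class Cam:
    def __init__(s,n):
        f=grab_frame(n);s.img=f["pixels"];s.K=np.array([[f["fx"],0,f["cx"]],[0,f["fy"],f["cy"]],[0,0,1]])
        s.r=f["rvec"];s.t=f["tvec"];s.Rm=cv2.Rodrigues(s.r)[0];s.P=s.K@np.c_[s.Rm,s.t];s.c=-s.Rm.T@s.t
        s.hsv=cv2.cvtColor(s.img,cv2.COLOR_RGB2HSV)
    def ray(s,p): return s.Rm.T@np.linalg.inv(s.K)@np.array([p[0],p[1],1.])
    def plane(s,p,n,d):
        v=s.ray(p);return s.c+v*(d-n@s.c)/(n@v)
    def z(s,p,z): return s.plane(p,np.array([0,0,1.]),z)
    def proj(s,X): return cv2.projectPoints(np.atleast_2d(np.float64(X)),s.r,s.t,s.K,None)[0][:,0]
    def blobs(s,lo,hi,box,amin=8):
        x0,y0,x1,y1=box;m=np.zeros(s.hsv.shape[:2],np.uint8)
        m[y0:y1,x0:x1]=cv2.inRange(s.hsv,np.array(lo),np.array(hi))[y0:y1,x0:x1]
        n,l,st,c=cv2.connectedComponentsWithStats(m)
        return [(int(st[i,4]),st[i,:4].tolist(),c[i].round(2)) for i in range(1,n) if st[i,4]>=amin]
def tri(a,pa,b,pb):
    X=cv2.triangulatePoints(a.P,b.P,np.float64(pa).reshape(2,1),np.float64(pb).reshape(2,1))[:,0];X=X[:3]/X[3]
    return X,np.linalg.norm(a.proj(X)[0]-pa),np.linalg.norm(b.proj(X)[0]-pb)
E
python3 - <<'E'
from h import *
for n,b in(("side",(200,60,350,270)),("top",(190,125,410,240))):
    c=Cam(n);print(n,c.c)
    for k,lo,hi in(("yel",(22,150,120),(33,255,255)),("blue",(105,150,60),(130,255,255)),("red",(0,190,120),(5,255,255)),("red2",(172,190,120),(180,255,255)),("pink",(160,120,120),(178,255,255)),("orange",(10,150,120),(20,255,255)),("white",(0,0,170),(180,60,255))):
        print(k,c.blobs(lo,hi,b,8 if k!="white" else 150))
E
```

```text
side [-0.0504562   0.76409356  0.891033  ]
yel [(101, [278, 182, 16, 16], array([285.65, 189.43]))]
blue [(136, [303, 119, 12, 17], array([308.69, 127.29]))]
red [(23, [245, 186, 6, 6], array([247.04, 188.7 ]))]
red2 []
pink [(94, [285, 198, 13, 12], array([290.14, 202.45]))]
orange [(48, [308, 75, 9, 10], array([312.19,  78.73])), (43, [281, 105, 8, 9], array([283.74, 108.77])), (82, [233, 117, 13, 11], array([239.6 , 121.34])), (48, [329, 120, 18, 7], array([337.04, 123.08])), (57, [210, 147, 11, 12], array([213.26, 152.82])), (23, [234, 179, 8, 5], array([237.83, 181.26]))]
white [(816, [319, 60, 31, 41], array([336.38,  81.51])), (479, [244, 71, 65, 49], array([280.41,  93.65])), (162, [208, 110, 25, 13], array([219.42, 115.86])), (169, [204, 123, 31, 20], array([218.9 , 132.41])), (272, [285, 131, 26, 23], array([298.57, 142.8 ])), (2774, [225, 140, 63, 100], array([259.79, 191.57])), (1188, [294, 147, 56, 51], array([325.33, 169.97])), (162, [223, 167, 13, 21], array([229.09, 176.4 ])), (766, [200, 181, 23, 49], array([208.65, 203.51])), (3474, [281, 200, 69, 70], array([321.3 
[... 271 characters left out ...]
 [(25, [257, 177, 6, 7], array([259.  , 179.92]))]
red2 []
pink [(128, [293, 190, 13, 13], array([299.02, 195.84]))]
orange [(25, [340, 139, 8, 10], array([342.76, 144.96])), (97, [349, 156, 11, 11], array([354.61, 161.3 ])), (11, [408, 157, 2, 8], array([408.73, 161.18])), (97, [242, 162, 10, 11], array([246.45, 167.45]))]
white [(15570, [190, 125, 220, 115], array([289.44, 186.49])), (281, [371, 125, 20, 23], array([381.89, 138.77])), (200, [395, 125, 12, 23], array([400.3 , 134.59])), (271, [361, 151, 31, 13], array([376.87, 158.04])), (171, [394, 165, 16, 18], array([400.93, 175.12])), (307, [358, 167, 31, 17], array([372.06, 174.66])), (404, [280, 172, 28, 17], array([293.79, 180.11]))]
```

View pics/c_top.png

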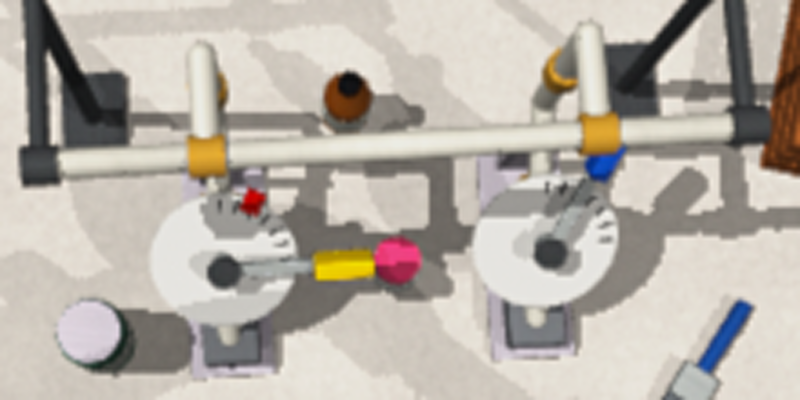

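View pics/c_side.png

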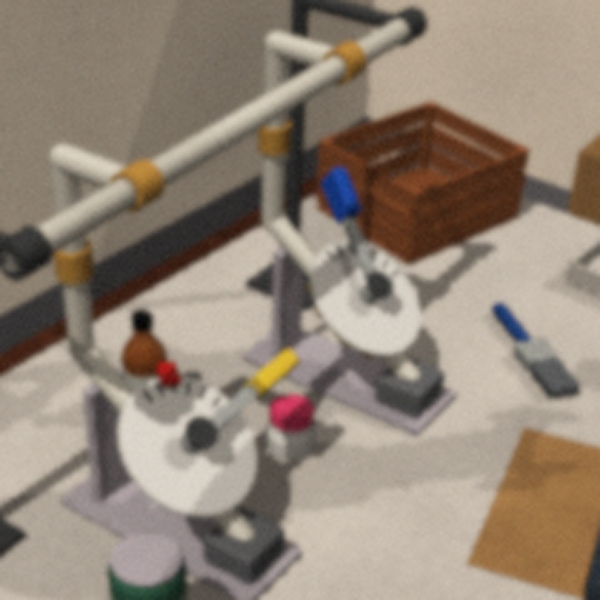

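The crops show the hub caps clearly: yellow at top (251,200) and side (260,212), blue at top (341,194) and side (322,160). The clamps on the header mark each riser. Yellow is closed, pointing right, and blue is open at about 60 degrees.

```bash
cat > m.py <<'E'
from h import *
a=Cam("side");b=Cam("top")
def dark(c,p,r=7):
    x,y=map(int,p);return max(c.blobs((0,0,0),(180,255,85),(x-r,y-r,x+r,y+r),5),key=lambda t:t[0])[2]
P={}
P['ygrip']=((285.65,189.43),(283.82,197.44));P['bgrip*']=((308.69,127.29),(355.24,170.02))
P['mark']=((247.04,188.7),(259.,179.92));P['yclamp']=((239.6,121.34),(246.45,167.45));P['bclamp']=((312.19,78.73),(354.61,161.3))
P['yhub']=(dark(a,(260.4,211.9)),dark(b,(251.3,199.8)));P['bhub']=(dark(a,(322,160.1)),dark(b,(341.3,194.3)))
P['lid']=((290.14,202.45),(299.02,195.84))
X={}
for k,(p,q) in P.items():
    x,e,f=tri(a,np.array(p),b,np.array(q));X[k]=x;print(k,p,q,x.round(4),round(e,2),round(f,2))
d=X['yclamp']-X['bclamp'];print('clamp dist',np.linalg.norm(d),'yaw',np.arctan2(-d[0],d[1]))
d=X['yhub']-X['bhub'];print('hub dist',np.linalg.norm(d),'yaw',np.arctan2(-d[0],d[1]))
# joint LSQ: unit poses from clamp+hub cap(unknown cap height common), common yaw
d=X['yclamp']-X['bclamp']+X['yhub']-X['bhub'];yaw=np.arctan2(-d[0],d[1])
ca,sa=np.cos(yaw),np.sin(yaw);ux=np.array([ca,sa,0]);uy=np.array([-sa,ca,0]);s=np.sin(.6109);c=np.cos(.6109)
n=-s*ux+[0,0,c];u=c*ux+[0,0,s]
for k in 'yb':
    cl=X[k+'clamp'];o1=cl-.03*ux;h=X[k+'hub'];L=(h[2]-.1)/c;o2=h-n*L
    print(k,'from clamp',o1.round(4),'from hub',o2.round(4),'caplen',L)
    o=(o1+o2)/2;o[2]=.1;hub=o+.055*n;g=X['ygrip' if k=='y' else 'bgrip*']-hub
    print(' grip rel u,y,n',(g@u).round(4),(g@uy).round(4),(g@n).round(4),'q',np.arctan2(g@u,-g@uy),'hub',hub.round(4))
    if k=='y':
        g=X['mark']-hub;print(' mark rel',g@u,g@uy,g@n,'q',np.arctan2(g@u,-g@uy))
print('yaw',yaw)
E
python3 m.py
```

```text
ygrip (285.65, 189.43) (283.82, 197.44) [ 0.5769 -0.0045  0.1546] 0.19 0.18
bgrip* (308.69, 127.29) (355.24, 170.02) [ 0.6746 -0.2438  0.2227] 1.66 1.81
mark (247.04, 188.7) (259.0, 179.92) [0.637  0.088  0.1783] 0.94 0.86
yclamp (239.6, 121.34) (246.45, 167.45) [0.6269 0.1174 0.4024] 0.47 0.45
bclamp (312.19, 78.73) (354.61, 161.3) [ 0.6538 -0.2065  0.4031] 0.49 0.54
yhub [260.01 211.89] [251.31 199.44] [0.5686 0.1129 0.1475] 0.09 0.08
bhub [321.94 159.8 ] [341.08 194.14] [ 0.5964 -0.2113  0.1481] 0.25 0.25
lid (290.14, 202.45) (299.02, 195.84) [ 0.6022 -0.0644  0.0572] 0.81 0.78
clamp dist 0.32497438759702796 yaw 0.08293108339806012
hub dist 0.3253593214798971 yaw 0.0857526960723661
y from clamp [0.597  0.1148 0.4024] from hub [0.6017 0.1157 0.1   ] caplen 0.057948724933586014
 grip rel u,y,n 0.0047 -0.1174 0.0083 q 0.040115485862011344 hub [0.5679 0.1126 0.1451]
 mark rel 0.07375186326428153 -0.030371836917015765 -0.011016926374475086 q 1.1801496040512836
b from clamp [ 0.6239 -0.209   0.4031] from hub [ 0.63   -0.2085  0.1   ] caplen 0.05876308065577602
 grip rel u,y,n 0.1069 -0.039 0.02 q 1.2212190052293235 hub [ 0.5955 -0.2114  0.1451]
yaw 0.0843427247582726
```

```bash
cat > g.py <<'E'
from h import *
yaw=.0843;s,c=np.sin(np.radians(35)),np.cos(np.radians(35))
ux=np.array([np.cos(yaw),np.sin(yaw),0]);uy=np.array([-ux[1],ux[0],0]);n=-s*ux+[0,0,c];u=c*ux+[0,0,s]
C={'y':np.array([.600,.1152,.1]),'b':np.array([.6275,-.2087,.1])}
def lev(q): return np.sin(q)*u-np.cos(q)*uy
def pose(k,q,r=.118,h=.061):
    l=lev(q);return C[k]+h*n+r*l,np.c_[-l,np.cross(n,l),-n]
def delta(p,Rt):
    st=read_state();w=np.roll(st['ee_rot'],-1);R0=R.from_quat(w).as_matrix()
    return (R0.T@(p-st['tcp_pos'])).round(4),R.from_matrix(R0.T@Rt).as_rotvec().round(3)
def ang(cam,p,k,h):
    X=cam.plane(np.array(p),n,n@(C[k]+h*n))-C[k];return np.arctan2(X@u,-X@uy),np.hypot(X@u,X@uy)
E
python3 - <<'E'
from g import *
a=Cam("side");b=Cam("top")
for h in(.055,.065):print('b',ang(a,(308.69,127.29),'b',h),ang(a,(285.65,189.43),'y',h),ang(b,(283.82,197.44),'y',h))
for h in(.036,.04):print('mark',ang(a,(247.04,188.7),'y',h),ang(b,(259,179.92),'y',h))
for f in(.15,.2):
  p,Rt=pose('b',1.21,h=.061+f);print(p,delta(p,Rt))
E
```

```text
b (np.float64(1.1034272172873592), np.float64(0.12688630578208643)) (np.float64(0.032748390706946864), np.float64(0.12555921292771716)) (np.float64(0.003832673384325894), np.float64(0.11743686805139103))
b (np.float64(1.183574679169158), np.float64(0.12064887335518873)) (np.float64(0.03187850273407026), np.float64(0.11669270170107696)) (np.float64(0.046828050940126556), np.float64(0.11702060236182987))
mark (np.float64(1.1440046924145433), np.float64(0.08357873731955358)) (np.float64(1.1260091701043895), np.float64(0.07391294145355286))
mark (np.float64(1.1760510277061211), np.float64(0.08192633333462762)) (np.float64(1.1355356346752337), np.float64(0.07554210754046868))
[ 0.60052805 -0.25278388  0.33616546] (array([ 0.4324, -0.0375, -0.08  ]), array([-7.840e-01, -1.000e-03, -2.325e+00]))
[ 0.57195107 -0.25519864  0.37712306] (array([ 0.4055, -0.0477, -0.121 ]), array([-7.840e-01, -1.000e-03, -2.325e+00]))
```

apply_moves([
  {"tx":0.4,"ty":-0.045,"tz":-0.12,"ax":-0.784,"ay":0,"az":-2.325,"claw":-0.18},
  {"tx":0.4,"ty":-0.045,"tz":-0.12,"ax":-0.784,"ay":0,"az":-2.325,"claw":-0.18},
  {"tx":0.4,"ty":-0.045,"tz":-0.12,"ax":-0.784,"ay":0,"az":-2.325,"claw":-0.18},
  {"tx":0.4,"ty":-0.045,"tz":-0.12,"ax":-0.784,"ay":0,"az":-2.325,"claw":-0.18},
  {"tx":0.4,"ty":-0.045,"tz":-0.12,"ax":-0.784,"ay":0,"az":-2.325,"claw":-0.18},
  {"tx":0.4,"ty":-0.045,"tz":-0.12,"ax":-0.784,"ay":0,"az":-2.325,"claw":-0.18},
  {"tx":0.4,"ty":-0.045,"tz":-0.12,"ax":-0.784,"ay":0,"az":-2.325,"claw":-0.18},
  {"tx":0.4,"ty":-0.045,"tz":-0.12,"ax":-0.784,"ay":0,"az":-2.325,"claw":-0.18},
  {"tx":0.4,"ty":-0.045,"tz":-0.12,"ax":-0.784,"ay":0,"az":-2.325,"claw":-0.18},
  {"tx":0.4,"ty":-0.045,"tz":-0.12,"ax":-0.784,"ay":0,"az":-2.325,"claw":-0.18},
  {"tx":0.4,"ty":-0.045,"tz":-0.12,"ax":-0.784,"ay":0,"az":-2.325,"claw":-0.18},
  {"tx":0.4,"ty":-0.045,"tz":-0.12,"ax":-0.784,"ay":0,"az":-2.325,"claw":-0.18},
])

```text
time_s: 1.4
tcp_pos: [0.5706, -0.2577, 0.3774]
ee_rot: [0.214, 0.566, 0.795, 0.049]
force: [-1.5, -0.5, 0.4]
opening: 0.0504
```

Run:
```python
from g import *
s=read_state();print(s['joint_pos'],s['opening'])
for f in(.12,.18):
  p,Rt=pose('b',1.16,h=.061+f);print(p,delta(p,Rt))
```

```text
[-0.56556965 -0.09726719  0.12305675  1.35460412  0.07344059  0.68787843] 0.05035106936014748
[ 0.61632246 -0.2569345   0.31031761] (array([0.0075, 0.019 , 0.0786]), array([-0.298,  0.007, -0.843]))
[ 0.58203009 -0.25983222  0.35946673] (array([0.    , 0.0036, 0.0211]), array([-0.298,  0.007, -0.843]))
```

apply_moves([
  {"tx":0,"ty":0.004,"tz":0.021,"ax":-0.298,"ay":0.007,"az":-0.843,"claw":-0.18},
  {"tx":0,"ty":0.004,"tz":0.021,"ax":-0.298,"ay":0.007,"az":-0.843,"claw":-0.18},
  {"tx":0,"ty":0.004,"tz":0.021,"ax":-0.298,"ay":0.007,"az":-0.843,"claw":-0.18},
  {"tx":0,"ty":0.004,"tz":0.021,"ax":-0.298,"ay":0.007,"az":-0.843,"claw":-0.18},
  {"tx":0,"ty":0.004,"tz":0.021,"ax":-0.298,"ay":0.007,"az":-0.843,"claw":-0.18},
  {"tx":0.007,"ty":0.019,"tz":0.078,"ax":-0.298,"ay":0.007,"az":-0.843,"claw":-0.18},
  {"tx":0.007,"ty":0.019,"tz":0.078,"ax":-0.298,"ay":0.007,"az":-0.843,"claw":-0.18},
  {"tx":0.007,"ty":0.019,"tz":0.078,"ax":-0.298,"ay":0.007,"az":-0.843,"claw":-0.18},
  {"tx":0.007,"ty":0.019,"tz":0.078,"ax":-0.298,"ay":0.007,"az":-0.843,"claw":-0.18},
])

```text
time_s: 2.15
tcp_pos: [0.6127, -0.2599, 0.3072]
ee_rot: [0.288, 0.163, 0.941, 0.074]
force: [0.4, 0.4, -0.6]
opening: 0.0504
```

Run:
```python
from g import *
s=read_state();print(s['joint_pos'],s['opening'])
for f in(0.05,0):
  p,Rt=pose('b',1.16,h=.061+f);print(p,delta(p,Rt))
a=Cam("side");print(a.blobs((105,150,60),(130,255,255),(280,90,350,160)))
cv2.imwrite("pics/s2.png",cv2.resize(a.img[60:220,240:400,::-1],(600,600),interpolation=cv2.INTER_CUBIC))
```

```text
[-0.67510972 -0.08748694 -0.05976332  1.13222169  0.400343   -0.23642067] 0.050397282451809494
[ 0.65633023 -0.25355384  0.25297696] (array([-0.0037,  0.0048,  0.0696]), array([-0.005, -0.005, -0.015]))
[ 0.68490721 -0.25113907  0.21201936] (array([-0.004 ,  0.005 ,  0.1196]), array([-0.005, -0.005, -0.015]))
[(135, [303, 119, 12, 17], array([308.67, 127.23]))]
```

View pics/s2.png

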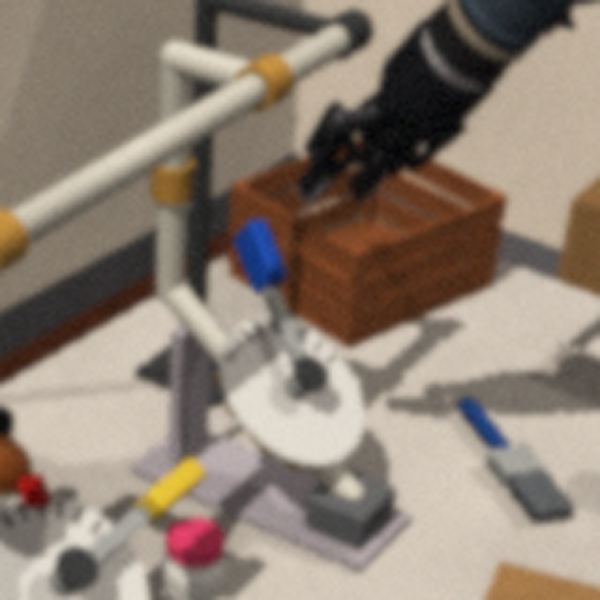

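The gripper (crop (340,150)) is lined up above the blue grip (260,253) and clear of the header. Next I descend along the lever axis.

apply_moves([
  {"tx":-0.004,"ty":0.005,"tz":0.035,"az":-0.015,"claw":-0.18},
  {"tx":-0.004,"ty":0.005,"tz":0.07,"az":-0.015,"claw":-0.18},
  {"tx":-0.004,"ty":0.005,"tz":0.095,"az":-0.015,"claw":-0.18},
  {"tx":-0.004,"ty":0.005,"tz":0.11,"az":-0.015,"claw":-0.18},
  {"tx":-0.004,"ty":0.005,"tz":0.119,"az":-0.015,"claw":-0.18},
  {"tx":-0.004,"ty":0.005,"tz":0.119,"az":-0.015,"claw":-0.18},
])

```text
$.plan[0]: bad value
```

Run:
```python
from g import *
s=read_state();print(s['force'],s['moment'])
p,Rt=pose('b',1.16);print(p,delta(p,Rt))
a=Cam("side");print(a.blobs((105,150,60),(130,255,255),(280,90,350,160)))
cv2.imwrite("pics/s3.png",cv2.resize(a.img[80:180,260:360,::-1],(600,600),interpolation=cv2.INTER_CUBIC))
```

```text
[-0.41196581 -0.49581838  0.92260079] [-0.05004555  0.54126824 -0.01967868]
[ 0.68490721 -0.25113907  0.21201936] (array([-0.0015,  0.0046,  0.1215]), array([-0.005, -0.001, -0.014]))
[(136, [303, 119, 12, 17], array([308.69, 127.29]))]
```

View pics/s3.png

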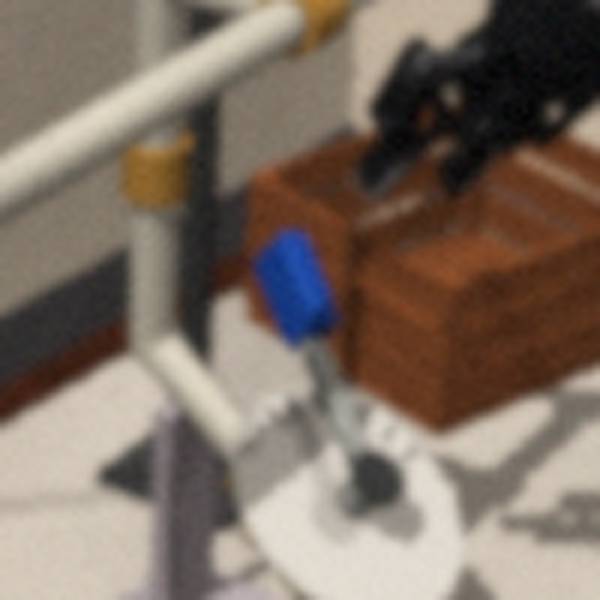

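That move was refused because every key must be given. The view is unchanged: the gripper is still above the grip.

apply_moves([
  {"tx":-0.001,"ty":0.005,"tz":0.035,"ax":0,"ay":0,"az":-0.015,"claw":-0.18},
  {"tx":-0.001,"ty":0.005,"tz":0.07,"ax":0,"ay":0,"az":-0.015,"claw":-0.18},
  {"tx":-0.001,"ty":0.005,"tz":0.1,"ax":0,"ay":0,"az":-0.015,"claw":-0.18},
  {"tx":-0.001,"ty":0.005,"tz":0.115,"ax":0,"ay":0,"az":-0.015,"claw":-0.18},
  {"tx":-0.001,"ty":0.005,"tz":0.121,"ax":0,"ay":0,"az":-0.015,"claw":-0.18},
  {"tx":-0.001,"ty":0.005,"tz":0.121,"ax":0,"ay":0,"az":-0.015,"claw":-0.18},
])

```text
time_s: 2.75
tcp_pos: [0.685, -0.2498, 0.2122]
ee_rot: [0.291, 0.154, 0.942, 0.071]
force: [-0.6, 0.7, 0.4]
opening: 0.0507
```

Run:
```python
from g import *
s=read_state();print(s['force'],s['moment'])
p,Rt=pose('b',1.16);print(p,delta(p,Rt))
a=Cam("side")
cv2.imwrite("pics/s4.png",cv2.resize(a.img[80:180,260:360,::-1],(600,600),interpolation=cv2.INTER_CUBIC))
```

```text
[-0.56322773  0.67049293  0.35042117] [-0.09389676  0.56390954  0.02240685]
[ 0.68490721 -0.25113907  0.21201936] (array([-0.0003, -0.0014,  0.0001]), array([-0.005, -0.001,  0.004]))
```

View pics/s4.png

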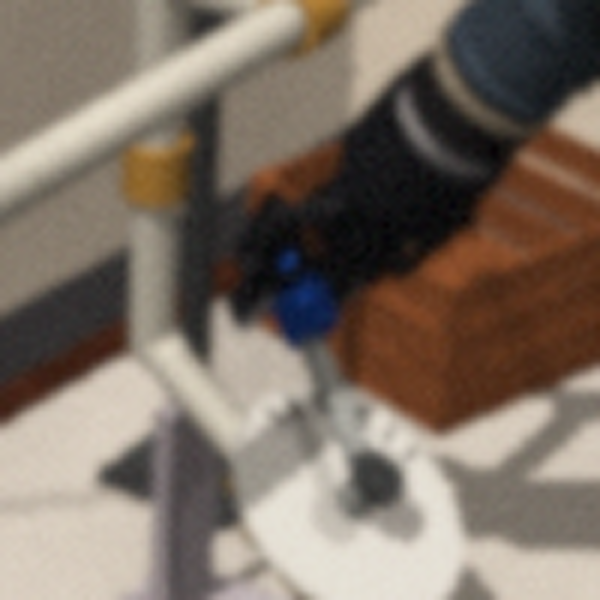

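The fingers straddle the blue grip at (305,300), one on each side, with no contact force. I'll close them.

apply_moves([
  {"tx":0,"ty":0,"tz":0,"ax":0,"ay":0,"az":0,"claw":1},
  {"tx":0,"ty":0,"tz":0,"ax":0,"ay":0,"az":0,"claw":1},
  {"tx":0,"ty":0,"tz":0,"ax":0,"ay":0,"az":0,"claw":1},
  {"tx":0,"ty":0,"tz":0,"ax":0,"ay":0,"az":0,"claw":1},
  {"tx":0,"ty":0,"tz":0,"ax":0,"ay":0,"az":0,"claw":1},
  {"tx":0,"ty":0,"tz":0,"ax":0,"ay":0,"az":0,"claw":1},
], force=40)

```text
time_s: 3.3
tcp_pos: [0.6848, -0.2537, 0.2165]
ee_rot: [0.294, 0.155, 0.941, 0.068]
force: [-4.2, -4.5, 2.7]
opening: 0.0195
```

Run:
```python
from g import *
s=read_state();print(s['force'],s['moment'],s['opening'])
for a in np.arange(.1,1.21,.1): print(round(a,2),(.118*(1-np.cos(a))).round(4),(-.118*np.sin(a)).round(4))
```

```text
[-4.1616868  -4.46863202  2.74562862] [-0.4034324   0.78939055 -0.49287974] 0.019485633326587593
0.1 0.0006 -0.0118
0.2 0.0024 -0.0234
0.3 0.0053 -0.0349
0.4 0.0093 -0.046
0.5 0.0144 -0.0566
0.6 0.0206 -0.0666
0.7 0.0277 -0.076
0.8 0.0358 -0.0846
0.9 0.0447 -0.0924
1.0 0.0542 -0.0993
1.1 0.0645 -0.1052
1.2 0.0752 -0.11
```

apply_moves([
  {"tx":0.0006,"ty":-0.0118,"tz":0,"ax":0,"ay":0,"az":0.1,"claw":1},
  {"tx":0.0024,"ty":-0.0234,"tz":0,"ax":0,"ay":0,"az":0.2,"claw":1},
  {"tx":0.0053,"ty":-0.0349,"tz":0,"ax":0,"ay":0,"az":0.3,"claw":1},
  {"tx":0.0093,"ty":-0.046,"tz":0,"ax":0,"ay":0,"az":0.4,"claw":1},
  {"tx":0.0144,"ty":-0.0566,"tz":0,"ax":0,"ay":0,"az":0.5,"claw":1},
  {"tx":0.0206,"ty":-0.0666,"tz":0,"ax":0,"ay":0,"az":0.6,"claw":1},
  {"tx":0.0277,"ty":-0.076,"tz":0,"ax":0,"ay":0,"az":0.7,"claw":1},
  {"tx":0.0358,"ty":-0.0846,"tz":0,"ax":0,"ay":0,"az":0.8,"claw":1},
  {"tx":0.0447,"ty":-0.0924,"tz":0,"ax":0,"ay":0,"az":0.9,"claw":1},
  {"tx":0.0542,"ty":-0.0993,"tz":0,"ax":0,"ay":0,"az":1.0,"claw":1},
])

```text
time_s: 4.13
tcp_pos: [0.6188, -0.3281, 0.1662]
ee_rot: [0.225, 0.586, 0.752, 0.202]
force: [0.7, 0.1, 2.3]
opening: 0.0194
```

```bash
cat > st.py <<'E'
from g import *
import sys
k=sys.argv[1]
s=read_state();Rm=R.from_quat(np.roll(s['ee_rot'],-1)).as_matrix();l=-Rm[:,0];d=s['tcp_pos']-C[k]
print('F u,y,n',[round(float(s['force']@v),1) for v in(u,uy,n)],'M_hub',((np.cross(d,s['force'])+s['moment'])@n).round(2),'open',s['opening'].round(4),'q tool',np.arctan2(l@u,-l@uy).round(4),'q pos',np.arctan2(d@u,-d@uy).round(4),'r',np.hypot(d@u,d@uy).round(4),'h',(d@n).round(4),'tilt',(-Rm[:,2]@n).round(4),'t',s['time_s'])
E
python3 st.py b
```

```text
Traceback (most recent call last):
  File "st.py", line 5, in <module>
    print('F u,y,n',[round(float(s['force']@v),1) for v in(u,uy,n)],'M_hub',((np.cross(d,s['force'])+s['moment'])@n).round(2),'open',s['opening'].round(4),'q tool',np.arctan2(l@u,-l@uy).round(4),'q pos',np.arctan2(d@u,-d@uy).round(4),'r',np.hypot(d@u,d@uy).round(4),'h',(d@n).round(4),'tilt',(-Rm[:,2]@n).round(4),'t',s['time_s'])
                                                                                                                                     ^^^^^^^^^^^^^^^^^^
AttributeError: 'float' object has no attribute 'round'
```

```bash
sed -i "s/s\['opening'\].round(4)/round(s['opening'],4)/" st.py; python3 st.py b
python3 - <<'E'
import numpy as np
for a in np.arange(.05,.51,.05): print(round(a,2),(.118*(1-np.cos(a))).round(4),(-.118*np.sin(a)).round(4))
E
```

```text
F u,y,n [1.9, 0.0, 1.5] M_hub 0.89 open 0.0194 q tool 0.1644 q pos 0.1891 r 0.1204 h 0.065 tilt 0.9999 t 4.1333
0.05 0.0001 -0.0059
0.1 0.0006 -0.0118
0.15 0.0013 -0.0176
0.2 0.0024 -0.0234
0.25 0.0037 -0.0292
0.3 0.0053 -0.0349
0.35 0.0072 -0.0405
0.4 0.0093 -0.046
0.45 0.0117 -0.0513
0.5 0.0144 -0.0566
```

apply_moves([
  {"tx":0.0001,"ty":-0.0059,"tz":0,"ax":0,"ay":0,"az":0.05,"claw":1},
  {"tx":0.0006,"ty":-0.0118,"tz":0,"ax":0,"ay":0,"az":0.1,"claw":1},
  {"tx":0.0013,"ty":-0.0176,"tz":0,"ax":0,"ay":0,"az":0.15,"claw":1},
  {"tx":0.0013,"ty":-0.0176,"tz":0,"ax":0,"ay":0,"az":0.15,"claw":1},
])

```text
time_s: 4.47
tcp_pos: [0.6035, -0.3311, 0.1552]
ee_rot: [0.209, 0.641, 0.706, 0.217]
force: [-3.9, -2.3, 5.6]
opening: 0.0195
```

```bash
python3 st.py b
```

```text
F u,y,n [-0.1, -1.9, 7.0] M_hub -0.26 open 0.0195 q tool 0.0141 q pos 0.0299 r 0.12 h 0.0649 tilt 1.0 t 4.4667
```

apply_moves([
  {"tx":0,"ty":-0.003,"tz":0,"ax":0,"ay":0,"az":0.025,"claw":1},
  {"tx":0.0001,"ty":-0.006,"tz":0,"ax":0,"ay":0,"az":0.05,"claw":1},
  {"tx":0.0001,"ty":-0.006,"tz":0,"ax":0,"ay":0,"az":0.05,"claw":1},
  {"tx":0.0001,"ty":-0.006,"tz":0,"ax":0,"ay":0,"az":0.05,"claw":1},
])

```text
time_s: 4.8
tcp_pos: [0.602, -0.3312, 0.1542]
ee_rot: [0.206, 0.655, 0.692, 0.224]
force: [5.2, -1.2, 5.5]
opening: 0.0196
```

```bash
python3 st.py b
```

```text
F u,y,n [7.3, -1.6, 1.6] M_hub 1.97 open 0.0196 q tool -0.0264 q pos 0.0156 r 0.1199 h 0.0649 tilt 0.9999 t 4.8
```

apply_moves([
  {"tx":0,"ty":-0.004,"tz":0,"ax":0,"ay":0,"az":0,"claw":1},
  {"tx":0,"ty":-0.008,"tz":0,"ax":0,"ay":0,"az":0,"claw":1},
  {"tx":0,"ty":-0.008,"tz":0,"ax":0,"ay":0,"az":0,"claw":1},
  {"tx":0,"ty":-0.008,"tz":0,"ax":0,"ay":0,"az":0,"claw":1},
])

```text
time_s: 5.13
tcp_pos: [0.6016, -0.3312, 0.1542]
ee_rot: [0.212, 0.651, 0.693, 0.228]
force: [29.2, -2.1, -0.1]
opening: 0.0196
```

```bash
python3 st.py b
```

```text
F u,y,n [23.7, -4.5, -16.7] M_hub 3.43 open 0.0196 q tool -0.0192 q pos 0.0124 r 0.1199 h 0.0651 tilt 0.9997 t 5.1333
```

The blue lever is against its stop: 24 N with no motion, and q ≈ 0.01. I'll ease off, release and retreat along the axis.

apply_moves([
  {"tx":0,"ty":0.009,"tz":0,"ax":0,"ay":0,"az":-0.02,"claw":1},
  {"tx":0,"ty":0.009,"tz":0,"ax":0,"ay":0,"az":-0.02,"claw":-0.18},
  {"tx":0,"ty":0.01,"tz":0,"ax":0,"ay":0,"az":-0.02,"claw":-0.18},
  {"tx":0,"ty":0.012,"tz":0,"ax":0,"ay":0,"az":-0.02,"claw":-0.18},
  {"tx":0,"ty":0.012,"tz":0,"ax":0,"ay":0,"az":-0.02,"claw":-0.18},
  {"tx":0,"ty":0.012,"tz":0,"ax":0,"ay":0,"az":-0.02,"claw":-0.18},
])

```text
time_s: 5.63
tcp_pos: [0.6012, -0.3287, 0.1494]
ee_rot: [0.202, 0.652, 0.697, 0.221]
force: [0.1, 0.8, -0.1]
opening: 0.0506
```

```bash
python3 st.py b
```

```text
F u,y,n [0.1, 0.8, -0.2] M_hub 0.0 open 0.0506 q tool -0.0168 q pos -0.0119 r 0.1174 h 0.0612 tilt 1.0 t 5.6333
```

apply_moves([
  {"tx":0,"ty":0,"tz":-0.04,"ax":0,"ay":0,"az":0,"claw":-0.18},
  {"tx":0,"ty":0,"tz":-0.08,"ax":0,"ay":0,"az":0,"claw":-0.18},
  {"tx":0,"ty":0,"tz":-0.11,"ax":0,"ay":0,"az":0,"claw":-0.18},
  {"tx":0,"ty":0,"tz":-0.12,"ax":0,"ay":0,"az":0,"claw":-0.18},
])

```text
time_s: 5.97
tcp_pos: [0.533, -0.3362, 0.2546]
ee_rot: [0.206, 0.651, 0.696, 0.22]
force: [-0.1, -0.1, 1.1]
opening: 0.0502
```

Run:
```python
from g import *
a=Cam("side");B=a.blobs((105,150,60),(130,255,255),(280,90,420,220));print(B)
Y=a.blobs((22,150,120),(33,255,255),(200,150,350,240));print(Y)
for bl in B: print(ang(a,bl[2],'b',.06))
for bl in Y: print(ang(a,bl[2],'y',.06))
p,Rt=pose('y',0,h=.181);print(p,delta(p,Rt))
b=Cam("top")
for bl in b.blobs((105,150,60),(130,255,255),(300,140,410,240)):print(bl,ang(b,bl[2],'b',.06))
```

```text
[(63, [336, 138, 12, 11], array([341.63, 142.87])), (29, [364, 168, 9, 10], array([367.93, 172.48]))]
[(97, [278, 183, 16, 15], array([285.49, 189.59]))]
(np.float64(0.031495518132198946), np.float64(0.12597508850552014))
(np.float64(-0.7966554293003424), np.float64(0.18257658692156484))
(np.float64(0.03206129709647877), np.float64(0.12024908631057377))
[ 0.50648696 -0.0111224   0.24826652] (array([ 0.3265, -0.0075,  0.0022]), array([ 0.003,  0.011, -0.014]))
(114, [366, 189, 16, 8], array([373.29, 192.13])) (np.float64(0.02497227487124793), np.float64(0.11753629936061855))
```

Blue reads q ≈ 0.03 in both views, the same bias as the closed yellow lever, so it is closed. On to the yellow lever.

apply_moves([
  {"tx":0.04,"ty":-0.001,"tz":0,"ax":0,"ay":0.01,"az":-0.014,"claw":-0.18},
  {"tx":0.08,"ty":-0.002,"tz":0,"ax":0,"ay":0.01,"az":-0.014,"claw":-0.18},
  {"tx":0.12,"ty":-0.003,"tz":0,"ax":0,"ay":0.01,"az":-0.014,"claw":-0.18},
  {"tx":0.16,"ty":-0.004,"tz":0,"ax":0,"ay":0.01,"az":-0.014,"claw":-0.18},
  {"tx":0.2,"ty":-0.005,"tz":0,"ax":0,"ay":0.01,"az":-0.014,"claw":-0.18},
  {"tx":0.24,"ty":-0.006,"tz":0,"ax":0,"ay":0.01,"az":-0.014,"claw":-0.18},
  {"tx":0.28,"ty":-0.007,"tz":0,"ax":0,"ay":0.01,"az":-0.014,"claw":-0.18},
  {"tx":0.31,"ty":-0.007,"tz":0.001,"ax":0,"ay":0.01,"az":-0.014,"claw":-0.18},
  {"tx":0.326,"ty":-0.007,"tz":0.002,"ax":0,"ay":0.01,"az":-0.014,"claw":-0.18},
  {"tx":0.326,"ty":-0.007,"tz":0.002,"ax":0,"ay":0.01,"az":-0.014,"claw":-0.18},
])

```text
time_s: 6.9
tcp_pos: [0.5051, -0.0052, 0.2415]
ee_rot: [0.198, 0.644, 0.705, 0.223]
force: [-0.3, -0.2, 0.1]
opening: 0.0504
```

```bash
python3 st.py y
python3 - <<'E'
from g import *
p,Rt=pose('y',0.01);print(p,delta(p,Rt))
E
```

```text
F u,y,n [-0.2, -0.2, 0.2] M_hub -0.04 open 0.0504 q tool 0.0019 q pos -0.0412 r 0.1121 h 0.176 tilt 0.9999 t 6.9
[ 0.57603436 -0.00523971  0.15064508] (array([-0.0073,  0.0065,  0.1148]), array([-0.006, -0.011, -0.008]))
```

apply_moves([
  {"tx":-0.007,"ty":0.006,"tz":0.03,"ax":0,"ay":-0.01,"az":-0.008,"claw":-0.18},
  {"tx":-0.007,"ty":0.006,"tz":0.065,"ax":0,"ay":-0.01,"az":-0.008,"claw":-0.18},
  {"tx":-0.007,"ty":0.006,"tz":0.095,"ax":0,"ay":-0.01,"az":-0.008,"claw":-0.18},
  {"tx":-0.007,"ty":0.006,"tz":0.109,"ax":0,"ay":-0.01,"az":-0.008,"claw":-0.18},
  {"tx":-0.007,"ty":0.006,"tz":0.114,"ax":0,"ay":-0.01,"az":-0.008,"claw":-0.18},
  {"tx":-0.007,"ty":0.006,"tz":0.114,"ax":0,"ay":-0.01,"az":-0.008,"claw":-0.18},
])

```text
time_s: 7.4
tcp_pos: [0.5752, -0.0099, 0.1501]
ee_rot: [0.202, 0.645, 0.704, 0.217]
force: [0.6, -0.4, 0.7]
opening: 0.0502
```

```bash
python3 st.py y
```

```text
F u,y,n [0.9, -0.4, 0.3] M_hub 0.05 open 0.0502 q tool 0.0047 q pos -0.0011 r 0.1226 h 0.0613 tilt 1.0 t 7.4
```

apply_moves([
  {"tx":0,"ty":0,"tz":0,"ax":0,"ay":0,"az":0,"claw":1},
  {"tx":0,"ty":0,"tz":0,"ax":0,"ay":0,"az":0,"claw":1},
  {"tx":0,"ty":0,"tz":0,"ax":0,"ay":0,"az":0,"claw":1},
  {"tx":0,"ty":0,"tz":0,"ax":0,"ay":0,"az":0,"claw":1},
  {"tx":0,"ty":0,"tz":0,"ax":0,"ay":0,"az":0,"claw":1},
  {"tx":0,"ty":0,"tz":0,"ax":0,"ay":0,"az":0,"claw":1},
])

```text
time_s: 7.9
tcp_pos: [0.5763, -0.0106, 0.1559]
ee_rot: [0.206, 0.644, 0.704, 0.218]
force: [-4.7, -1.5, 1.0]
opening: 0.0193
```

```bash
python3 st.py y
```

```text
F u,y,n [-3.4, -1.1, 3.6] M_hub -0.08 open 0.0193 q tool 0.0069 q pos 0.0329 r 0.1234 h 0.0654 tilt 1.0 t 7.9
```

apply_moves([
  {"tx":0.0006,"ty":0.0122,"tz":0,"ax":0,"ay":0,"az":-0.1,"claw":1},
  {"tx":0.0024,"ty":0.0243,"tz":0,"ax":0,"ay":0,"az":-0.2,"claw":1},
  {"tx":0.0055,"ty":0.0362,"tz":0,"ax":0,"ay":0,"az":-0.3,"claw":1},
  {"tx":0.0097,"ty":0.0477,"tz":0,"ax":0,"ay":0,"az":-0.4,"claw":1},
  {"tx":0.015,"ty":0.0587,"tz":0,"ax":0,"ay":0,"az":-0.5,"claw":1},
  {"tx":0.0214,"ty":0.0692,"tz":0,"ax":0,"ay":0,"az":-0.6,"claw":1},
  {"tx":0.0288,"ty":0.0789,"tz":0,"ax":0,"ay":0,"az":-0.7,"claw":1},
  {"tx":0.0372,"ty":0.0879,"tz":0,"ax":0,"ay":0,"az":-0.8,"claw":1},
  {"tx":0.0464,"ty":0.096,"tz":0,"ax":0,"ay":0,"az":-0.9,"claw":1},
  {"tx":0.0563,"ty":0.1031,"tz":0,"ax":0,"ay":0,"az":-1.0,"claw":1},
  {"tx":0.0563,"ty":0.1031,"tz":0,"ax":0,"ay":0,"az":-1.0,"claw":1},
])

```text
time_s: 8.82
tcp_pos: [0.6556, 0.0555, 0.2151]
ee_rot: [0.285, 0.225, 0.927, 0.094]
force: [-8.0, 0.8, 2.7]
opening: 0.0191
```

```bash
python3 st.py y
python3 - <<'E'
from g import *
a=Cam("side");b=Cam("top")
i=[cv2.resize(im[y:y+60,x:x+60,::-1],(400,400),interpolation=cv2.INTER_CUBIC) for im,x,y in((a.img,225,165),(b.img,230,155))]
cv2.imwrite("pics/s5.png",np.hstack(i))
for c,h,bx in((a,.04,(225,150,300,240)),(b,.04,(220,150,320,220))):
    for bl in c.blobs((0,190,120),(5,255,255),bx): print(bl,ang(c,bl[2],'y',h))
E
```

```text
F u,y,n [-4.9, 1.5, 6.8] M_hub 0.63 open 0.0191 q tool 1.0117 q pos 1.0313 r 0.125 h 0.0654 tilt 1.0 t 8.8167
(15, [245, 187, 4, 5], array([246.53, 188.87])) (np.float64(1.198193579962528), np.float64(0.08171498587919303))
```

View pics/s5.png

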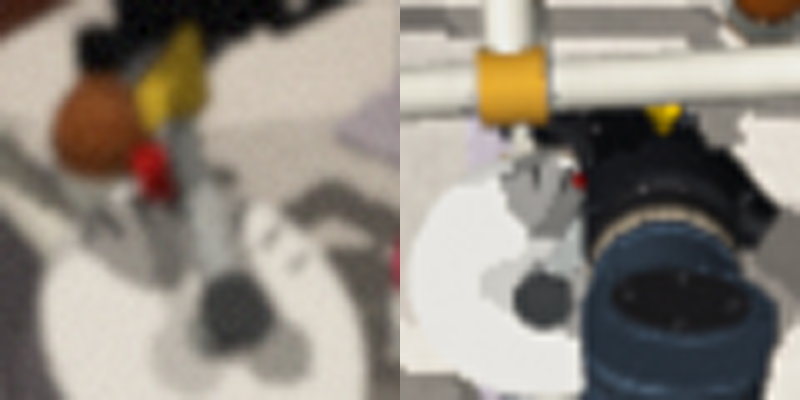

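The side crop shows the lever pointing from the hub (237,310) to the grip (175,85). The red tab at (152,170) lies slightly further anticlockwise. I'll turn about 0.12 rad more, then release and compare.

apply_moves([
  {"tx":0.0002,"ty":0.005,"tz":0,"ax":0,"ay":0,"az":-0.04,"claw":1},
  {"tx":0.0005,"ty":0.01,"tz":0,"ax":0,"ay":0,"az":-0.08,"claw":1},
  {"tx":0.0009,"ty":0.0145,"tz":0,"ax":0,"ay":0,"az":-0.12,"claw":1},
  {"tx":0.0009,"ty":0.0145,"tz":0,"ax":0,"ay":0,"az":-0.12,"claw":1},
  {"tx":0.0009,"ty":0.0145,"tz":0,"ax":0,"ay":0,"az":-0.12,"claw":1},
])

```text
time_s: 9.33
tcp_pos: [0.6597, 0.0675, 0.2186]
ee_rot: [0.29, 0.171, 0.939, 0.076]
force: [-9.2, -0.9, 2.6]
opening: 0.0193
```

```bash
python3 st.py y
python3 - <<'E'
from g import *
a=Cam("side")
cv2.imwrite("pics/s6.png",cv2.resize(a.img[165:225,225:285,::-1],(600,600),interpolation=cv2.INTER_CUBIC))
# predicted hub, arm at r=.074,.09 (h .055) & tab centre (h .04) with centre shifted
for dc in(0,.0037):
  o=C['y']+dc*u
  for q in(1.08,1.12,1.16): print(dc,q,((a.proj([o+.06*n,o+.055*n+.074*lev(q),o+.055*n+.12*lev(q),o+.04*n+.074*lev(q)])-[225,165])*10).round(0).tolist())
E
```

```text
F u,y,n [-6.1, -0.1, 7.5] M_hub -0.2 open 0.0193 q tool 1.1266 q pos 1.1368 r 0.1251 h 0.0654 tilt 1.0 t 9.3333
0 1.08 [[360.0, 468.0], [275.0, 235.0], [228.0, 90.0], [252.0, 259.0]]
0 1.12 [[360.0, 468.0], [266.0, 236.0], [214.0, 91.0], [243.0, 260.0]]
0 1.16 [[360.0, 468.0], [257.0, 237.0], [199.0, 92.0], [234.0, 261.0]]
0.0037 1.08 [[351.0, 457.0], [266.0, 225.0], [220.0, 80.0], [244.0, 249.0]]
0.0037 1.12 [[351.0, 457.0], [257.0, 226.0], [205.0, 81.0], [234.0, 250.0]]
0.0037 1.16 [[351.0, 457.0], [248.0, 227.0], [190.0, 83.0], [226.0, 251.0]]
```

View pics/s6.png

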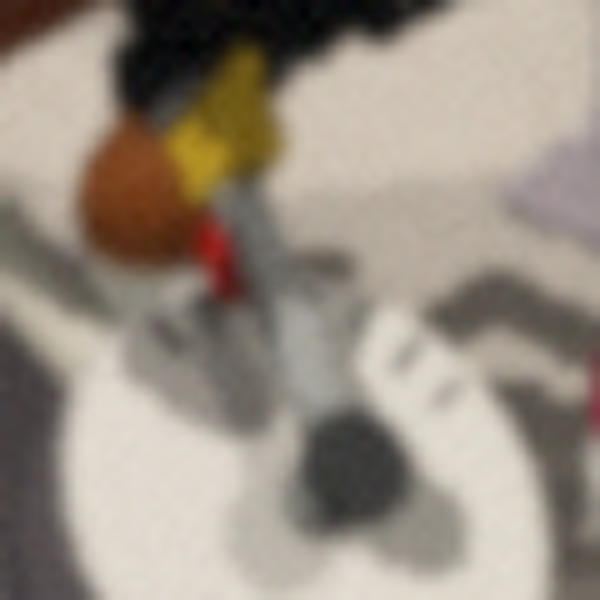

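```bash
cat > bias.py <<'E'
from g import *
def soft(img,w,box):
    x0,y0,x1,y1=box;wt=w(img.astype(float))[y0:y1,x0:x1].clip(0,1);yy,xx=np.mgrid[y0:y1,x0:x1]
    return np.array([(wt*xx).sum(),(wt*yy).sum()])/wt.sum(),wt.sum()
red=lambda i:((i[...,0]-np.maximum(i[...,1],i[...,2]))-60)/100
yel=lambda i:((np.minimum(i[...,0],i[...,1])-i[...,2])-50)/80
def box(o,q,r,h0,h1,L,W):
    l=lev(q);t=np.cross(n,l);return np.array([o+h*n+(r+a*L/2)*l+b*W/2*t for h in(h0,h1) for a in(-1,1) for b in(-1,1)])
def cen(cam,pts):
    H=cv2.convexHull(cam.proj(pts).astype(np.float32));m=cv2.moments(H);return np.array([m['m10'],m['m01']])/m['m00'],m['m00']
def pl(cam,p,h):
    X=cam.plane(p,n,n@(C['y']+h*n))-C['y'];return np.array([X@u,X@uy])
if __name__=="__main__":
    for nm,bg,bm in(("side",(272,176,300,204),(240,182,254,196)),("top",(270,188,292,206),(252,173,266,187))):
        c=Cam(nm);img=cv2.imread(f"pics/{nm}0.png")[:,:,::-1]
        g,ga=soft(img,yel,bg);m,ma=soft(img,red,bm)
        ge,gA=cen(c,box(C['y'],0,.12,.039,.071,.06,.02));mr=[]
        me,mA=cen(c,box(C['y'],1.13,.074,.032,.04,.024,.02))
        # bias-corrected points on their planes
        gp=pl(c,g-ge+c.proj(C['y']+.055*n+.12*lev(0))[0],.055);mp=pl(c,m-me+c.proj(C['y']+.04*n+.074*lev(1.13))[0],.04)
        o=gp+[0,.12];d=mp-o
        print(nm,'grip',g,'area',ga,gA,'mark',m,'area',ma,mA,'centre off',o.round(4),'mark q',np.arctan2(d[0],-d[1]).round(4),'r',np.hypot(*d).round(4),'q w/o ctr',np.arctan2(mp[0],-mp[1]).round(4))
E
python3 bias.py
```

```text
side grip [285.79375092 189.02581781] area 85.2125 161.99183762795292 mark [247.6300578  189.20599054] area 19.03 67.18650123046245 centre off [ 0.0046 -0.0073] mark q 1.1903 r 0.0746 q w/o ctr 1.1281
top grip [283.75510204 197.43605086] area 116.9875 150.13649237900972 mark [259.03346902 179.64812302] area 22.11 41.558446340612136 centre off [0.0006 0.003 ] mark q 1.0905 r 0.0757 q w/o ctr 1.1299
```

Bias-corrected, both views put the mark at q ≈ 1.13. The lever is at about 1.12 by tool rotation. I'll release, retreat and check.

apply_moves([
  {"tx":0,"ty":0,"tz":0,"ax":0,"ay":0,"az":0,"claw":-0.18},
  {"tx":0,"ty":0,"tz":0,"ax":0,"ay":0,"az":0,"claw":-0.18},
  {"tx":0,"ty":0,"tz":0,"ax":0,"ay":0,"az":0,"claw":-0.18},
  {"tx":0,"ty":0,"tz":0,"ax":0,"ay":0,"az":0,"claw":-0.18},
  {"tx":0,"ty":0,"tz":-0.03,"ax":0,"ay":0,"az":0,"claw":-0.18},
  {"tx":0,"ty":0,"tz":-0.07,"ax":0,"ay":0,"az":0,"claw":-0.18},
  {"tx":0,"ty":0,"tz":-0.11,"ax":0,"ay":0,"az":0,"claw":-0.18},
  {"tx":0,"ty":0,"tz":-0.15,"ax":0,"ay":0,"az":0,"claw":-0.18},
  {"tx":0,"ty":0,"tz":-0.15,"ax":0,"ay":0,"az":0,"claw":-0.18},
])

```text
time_s: 10.23
tcp_pos: [0.5759, 0.0605, 0.3532]
ee_rot: [0.298, 0.171, 0.936, 0.078]
force: [1.8, -0.5, 2.5]
opening: 0.0504
```

```bash
python3 st.py y
python3 - <<'E'
import numpy as np
from g import *
p=np.array([.42,-.15,.36]);_,Rt=pose('y',1.12);print(delta(p,Rt))
E
```

```text
F u,y,n [2.9, -0.6, 1.1] M_hub 0.11 open 0.0504 q tool 1.1274 q pos 1.1644 r 0.1326 h 0.2238 tilt 0.9999 t 10.2333
(array([ 0.0384, -0.2367, -0.1058]), array([0.001, 0.017, 0.007]))
```

apply_moves([
  {"tx":0.006,"ty":-0.03,"tz":-0.02,"ax":0,"ay":0,"az":0,"claw":-0.18},
  {"tx":0.012,"ty":-0.06,"tz":-0.04,"ax":0,"ay":0,"az":0,"claw":-0.18},
  {"tx":0.018,"ty":-0.1,"tz":-0.06,"ax":0,"ay":0,"az":0,"claw":-0.18},
  {"tx":0.024,"ty":-0.14,"tz":-0.08,"ax":0,"ay":0,"az":0,"claw":-0.18},
  {"tx":0.03,"ty":-0.18,"tz":-0.09,"ax":0,"ay":0,"az":0,"claw":-0.18},
  {"tx":0.036,"ty":-0.22,"tz":-0.1,"ax":0,"ay":0,"az":0,"claw":-0.18},
  {"tx":0.038,"ty":-0.236,"tz":-0.105,"ax":0,"ay":0,"az":0,"claw":-0.18},
  {"tx":0.038,"ty":-0.236,"tz":-0.105,"ax":0,"ay":0,"az":0,"claw":-0.18},
])

```text
time_s: 10.9
tcp_pos: [0.4185, -0.1541, 0.349]
ee_rot: [0.29, 0.176, 0.938, 0.074]
force: [1.3, 0.6, -0.5]
opening: 0.0502
```

Run:
```python
from bias import *
av={}
for nm in("side","top"):
    c=Cam(nm);I=[c.img.astype(float)]+[Cam(nm).img.astype(float) for _ in range(5)]
    av[nm]=np.mean(I,0).astype(np.uint8);np.save(f"{nm}.npy",av[nm])
    if nm=="side":
        g,ga=soft(av[nm],yel,(225,160,265,200));ge,_=cen(c,box(C['y'],1.12,.12,.039,.071,.06,.02))
        gp=pl(c,g-ge+c.proj(C['y']+.055*n+.12*lev(1.12))[0],.055);print('lever',g,ga,np.arctan2(gp[0],-gp[1]),np.hypot(*gp))
i=[cv2.resize(im[y:y+40,x:x+40,::-1],(400,400),interpolation=cv2.INTER_CUBIC) for im,x,y in((av['side'],232,177),(av['top'],240,165))]
cv2.imwrite("pics/s7.png",np.hstack(i));print(read_state()['time_s'])
```

```text
lever [244.89753703 171.89520283] 155.3 1.1380029131956033 0.12720171371957206
11.5
```

View pics/s7.png

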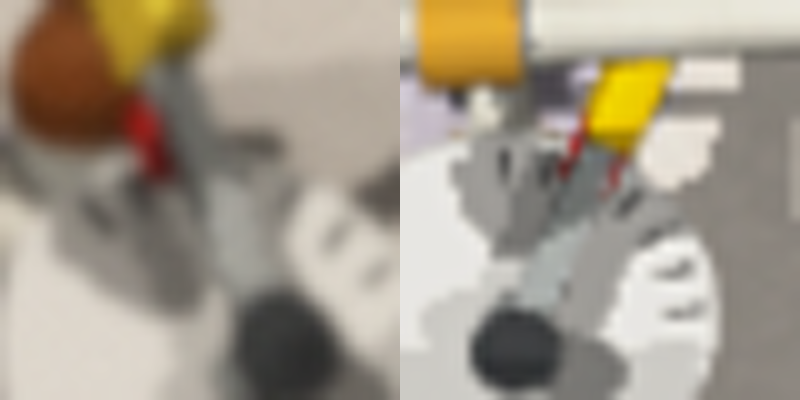

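The top crop shows red slivers of the tab on both sides of the arm, at (575,150) and (617,172), so the lever is over the mark. I'll quantify the balance between them.

Run:
```python
from bias import *
c=Cam("top");im=np.load("top.npy").astype(float);x0,y0=252,174
rd=(im[...,0]-np.maximum(im[...,1],im[...,2]))[y0:y0+14,x0:x0+14].astype(int);print(rd)
for dc in(0,.002):
  o=C['y']+dc*u
  for q in(1.10,1.13,1.16):
    l=lev(q);t=np.cross(n,l);f=lambda h,s,r:(c.proj(o+h*n+r*l+s*t)[0]-[x0,y0]).round(1).tolist()
    print(dc,q,'tabL/R',[f(.04,s,r) for s in(.01,-.01) for r in(.062,.086)],'armL/R(h.05,.06)',f(.05,.007,.074),f(.06,-.007,.074))
print((c.proj(C['y']+.0587*n)[0]))
# perpendicular offsets of red edge pixels from hub->grip image line
g,ga=soft(im,yel,(255,168,270,182));print('grip',g)
```

```text
[[  3   3  -1  -1  -1  -1  14  31  36  28  29  30  32  37]
 [  3   4  -1  -2  -2   8  26  35  29  28  30  32  36  32]
 [  3   5   5   0  -1   9  53  37  29  30  31  32  35  18]
 [  2   6  12   4   1  14  73  38  35  37  38  38  30  10]
 [  1   3   8  10  17  58  59  28  30  32  33  30  17   7]
 [  2   2   2   2  19 103  32   9  18  28  34  23  10   7]
 [  1   2   0   4  24  61   1  -4   0  20  39  13   7   5]
 [  3   1   1  12  47  16  -4  -3   5  41  31   6   7   6]
 [  2   1   1  11  37  -1  -5  -3  13  56   6   2   6   8]
 [  2   1   1   1   0  -3  -3  -1  15  42   4   1   3   6]
 [  1   2   0   0  -3  -3  -3   3  20   6   1   0   2   3]
 [  1   1   1  -1  -3  -4  -4  -1   3   1   1   2   2   2]
 [  1   1   1  -3  -4  -4  -2   0   2   1   2   2   2   2]
 [  2   2   0  -4  -4  -4  -2   1   2   2   2   2   2   2]]
0 1.1 tabL/R [[3.6, 8.4], [6.3, 2.7], [8.7, 10.4], [11.4, 4.7]] armL/R(h.05,.06) [5.8, 7.0] [9.4, 9.6]
0 1.13 tabL/R [[3.1, 8.2], [5.6, 2.5], [8.3, 10.1], [10.8, 4.4]] armL/R(h.05,.06) [5.2, 6.8] [8.9, 9.3]
0 1.16 tabL/R [[2.6, 8.1], [4.9, 2.3], [7.8, 9.9], [10.2, 4.1]] armL/R(h.05,.06) [4.5, 6.7] [8.3, 9.1]
0.002 1.1 tabL/R [[3.6, 7.8], [6.3, 2.2], [8.7, 9.9], [11.4, 4.2]] armL/R(h.05,.06) [5.7, 6.5] [9.4, 9.1]
0.002 1.13 tabL/R [[3.1, 7.7], [5.6, 2.0], [8.3, 9.6], [10.8, 3.9]] armL/R(h.05,.06) [5.1, 6.3] [8.8, 8.8]
0.002 1.16 tabL/R [[2.5, 7.6], [4.8, 1.8], [7.8, 9.4], [10.1, 3.6]] armL/R(h.05,.06) [4.5, 6.1] [8.3, 8.5]
[251.37925265 199.92931285]
grip [262.12581345 174.49843336]
```

Run:
```python
from bias import *
rows=[]
for nm in("top","side"):
    c=Cam(nm);off={"top":np.array([251.31,199.44]),"side":np.array([260.01,211.89])}[nm]-c.proj(C['y']+.0587*n)[0];print(nm,'hub offset px',off.round(2))
    l=lev(1.12);t=np.cross(n,l)
    rr,tt=np.meshgrid(np.arange(400)/5e3+.02,.03-np.arange(300)/5e3)
    X=(C['y']+.04*n)+rr[...,None]*l+tt[...,None]*t
    uv=(c.proj(X.reshape(-1,3))+off).reshape(300,400,2).astype(np.float32)
    o=[]
    for im in(cv2.imread(f"pics/{nm}0.png")[:,:,::-1],np.load(f"{nm}.npy")):
        w=cv2.remap(np.ascontiguousarray(im),uv[...,0],uv[...,1],cv2.INTER_LINEAR).astype(int)
        o.append(w[:,:,::-1].astype(np.uint8).copy())
        rd=w[...,0]-np.maximum(w[...,1],w[...,2])
        for r in(66,72,78,84):
            p=rd[:,(r-20)*5-7:(r-20)*5+8].mean(1);print(nm,r,'t=20..-20 by 2mm',[int(p[int((30-v)*5)]) for v in range(20,-21,-2)])
    for x in o: cv2.line(x,(0,150),(399,150),(0,255,0),1)
    rows.append(np.hstack(o))
cv2.imwrite("pics/rect.png",np.vstack(rows))
```

```text
top hub offset px [-0.07 -0.49]
top 66 t=20..-20 by 2mm [1, 1, 1, 5, 15, 48, 82, 105, 115, 118, 119, 115, 109, 104, 87, 58, 29, 7, 0, 0, 1]
top 72 t=20..-20 by 2mm [3, 2, 2, 5, 17, 58, 123, 160, 173, 168, 157, 144, 132, 110, 86, 53, 19, 6, 1, 2, 4]
top 78 t=20..-20 by 2mm [9, 7, 8, 10, 32, 69, 128, 178, 190, 193, 190, 184, 168, 143, 108, 71, 30, 5, 5, 6, 6]
top 84 t=20..-20 by 2mm [0, 0, 0, 3, 12, 52, 101, 115, 127, 128, 129, 121, 111, 99, 79, 45, 20, 11, 6, 6, 6]
top 66 t=20..-20 by 2mm [2, 1, 0, 4, 12, 30, 40, 23, 6, -1, -4, -3, 1, 10, 24, 39, 28, 8, 2, 0, 1]
top 72 t=20..-20 by 2mm [4, 4, 3, 6, 15, 38, 66, 50, 13, 0, -3, -1, 3, 19, 40, 36, 19, 7, 2, 3, 5]
top 78 t=20..-20 by 2mm [10, 8, 8, 11, 27, 53, 64, 51, 31, 15, 14, 15, 18, 24, 30, 35, 22, 10, 7, 6, 6]
top 84 t=20..-20 by 2mm [0, 0, 0, 4, 15, 43, 64, 50, 36, 33, 32, 32, 32, 32, 32, 28, 21, 13, 9, 6, 5]
side hub offset px [-0.78 -0.08]
side 66 t=20..-20 by 2mm [5, 8, 12, 18, 30, 42, 54, 59, 63, 65, 66, 66, 66, 62, 53, 43, 31, 20, 11, 5, 3]
side 72 t=20..-20 by 2mm [8, 10, 17, 28, 42, 62, 78, 89, 94, 95, 94, 92, 90, 84, 74, 61, 45, 29, 18, 11, 9]
side 78 t=20..-20 by 2mm [27, 28, 33, 49, 70, 94, 111, 123, 130, 128, 124, 117, 110, 99, 82, 60, 42, 28, 18, 14, 11]
side 84 t=20..-20 by 2mm [38, 36, 40, 48, 62, 82, 107, 122, 133, 138, 137, 132, 124, 113, 97, 75, 52, 33, 19, 13, 11]
side 66 t=20..-20 by 2mm [5, 7, 12, 19, 31, 40, 46, 43, 36, 25, 15, 6, 2, 1, 1, 1, 1, 1, 2, 3, 3]
side 72 t=20..-20 by 2mm [10, 11, 16, 28, 43, 60, 69, 70, 55, 37, 20, 9, 3, 2, 1, 1, 1, 1, 3, 4, 5]
side 78 t=20..-20 by 2mm [27, 29, 35, 47, 67, 88, 100, 100, 85, 60, 34, 17, 6, 1, 0, 0, 2, 3, 4, 6, 8]
side 84 t=20..-20 by 2mm [38, 38, 42, 48, 62, 77, 92, 92, 83, 63, 40, 19, 8, 2, 2, 2, 2, 3, 5, 7, 9]
```

View pics/rect.png

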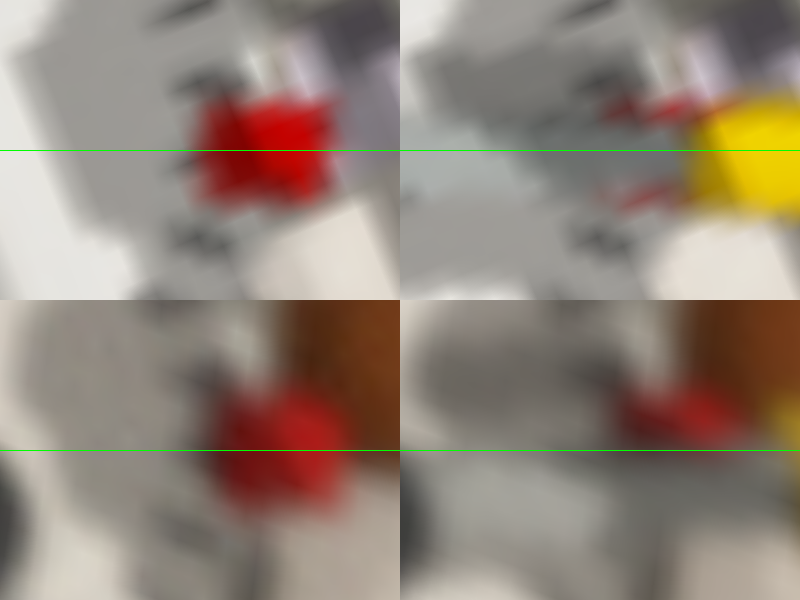

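The rectified crop (green line = 1.12 rad direction) shows the top view with the arm nearly centred over the tab, with slivers on both sides. The arm stands higher than the tab, and combining both views suggests the lever is about 0.02 rad past the middle. There is plenty of time, so I'll regrasp and turn it back slightly, watching the measured angle.

Run:
```python
from g import *
p,Rt=pose('y',1.13,r=.124,h=.2);print(delta(p,Rt))
```

```text
(array([-0.0369,  0.2345,  0.1187]), array([-0.005, -0.   , -0.003]))
```

apply_moves([
  {"tx":-0.006,"ty":0.038,"tz":0.01,"ax":0,"ay":0,"az":0,"claw":-0.18},
  {"tx":-0.012,"ty":0.076,"tz":0.03,"ax":0,"ay":0,"az":0,"claw":-0.18},
  {"tx":-0.018,"ty":0.114,"tz":0.05,"ax":0,"ay":0,"az":0,"claw":-0.18},
  {"tx":-0.024,"ty":0.152,"tz":0.07,"ax":0,"ay":0,"az":0,"claw":-0.18},
  {"tx":-0.03,"ty":0.19,"tz":0.09,"ax":0,"ay":0,"az":0,"claw":-0.18},
  {"tx":-0.036,"ty":0.225,"tz":0.105,"ax":0,"ay":0,"az":-0.003,"claw":-0.18},
  {"tx":-0.037,"ty":0.2345,"tz":0.118,"ax":-0.005,"ay":0,"az":-0.003,"claw":-0.18},
  {"tx":-0.037,"ty":0.2345,"tz":0.118,"ax":-0.005,"ay":0,"az":-0.003,"claw":-0.18},
  {"tx":-0.037,"ty":0.2345,"tz":0.118,"ax":-0.005,"ay":0,"az":-0.003,"claw":-0.18},
])

```text
time_s: 12.4
tcp_pos: [0.5811, 0.0613, 0.327]
ee_rot: [0.289, 0.169, 0.939, 0.078]
force: [-0.4, 0.3, -0.3]
opening: 0.0502
```

```bash
python3 st.py y;python3 - <<'E'
from g import *
p,Rt=pose('y',1.13,r=.124,h=.061);print(delta(p,Rt))
E
```

```text
F u,y,n [-0.5, 0.4, -0.0] M_hub 0.04 open 0.0502 q tool 1.1309 q pos 1.1317 r 0.1226 h 0.1993 tilt 1.0 t 12.4
(array([-0.0019, -0.0002,  0.1383]), array([-0.   , -0.004,  0.001]))
```

apply_moves([
  {"tx":-0.002,"ty":0,"tz":0.035,"ax":0,"ay":0,"az":0,"claw":-0.18},
  {"tx":-0.002,"ty":0,"tz":0.07,"ax":0,"ay":0,"az":0,"claw":-0.18},
  {"tx":-0.002,"ty":0,"tz":0.105,"ax":0,"ay":0,"az":0,"claw":-0.18},
  {"tx":-0.002,"ty":0,"tz":0.13,"ax":0,"ay":0,"az":0,"claw":-0.18},
  {"tx":-0.002,"ty":0,"tz":0.138,"ax":0,"ay":0,"az":0,"claw":-0.18},
  {"tx":-0.002,"ty":0,"tz":0.138,"ax":0,"ay":0,"az":0,"claw":-0.18},
  {"tx":-0.002,"ty":0,"tz":0.138,"ax":0,"ay":0,"az":0,"claw":-0.18},
])

```text
time_s: 12.98
tcp_pos: [0.6618, 0.065, 0.2178]
ee_rot: [0.291, 0.17, 0.938, 0.078]
force: [0.5, 0.4, 1.3]
opening: 0.0503
```

```bash
python3 st.py y
```

```text
F u,y,n [1.2, 0.4, 0.7] M_hub 0.05 open 0.0503 q tool 1.1281 q pos 1.1217 r 0.1272 h 0.0636 tilt 1.0 t 12.9833
```

apply_moves([
  {"tx":0,"ty":0,"tz":0,"ax":0,"ay":0,"az":0,"claw":1},
  {"tx":0,"ty":0,"tz":0,"ax":0,"ay":0,"az":0,"claw":1},
  {"tx":0,"ty":0,"tz":0,"ax":0,"ay":0,"az":0,"claw":1},
  {"tx":0,"ty":0,"tz":0,"ax":0,"ay":0,"az":0,"claw":1},
  {"tx":0,"ty":0,"tz":0,"ax":0,"ay":0,"az":0,"claw":1},
  {"tx":0,"ty":0,"tz":0,"ax":0,"ay":0,"az":0,"claw":1},
])

```text
time_s: 13.48
tcp_pos: [0.6626, 0.0659, 0.2204]
ee_rot: [0.293, 0.169, 0.938, 0.078]
force: [-6.0, -2.1, 6.3]
opening: 0.019
```

```bash
python3 st.py y
```

```text
F u,y,n [-1.4, -1.5, 8.7] M_hub -0.34 open 0.019 q tool 1.1293 q pos 1.1349 r 0.1288 h 0.0652 tilt 1.0 t 13.4833
```

apply_moves([
  {"tx":0,"ty":-0.002,"tz":0,"ax":0,"ay":0,"az":0.015,"claw":1},
  {"tx":0,"ty":-0.004,"tz":0,"ax":0,"ay":0,"az":0.03,"claw":1},
  {"tx":0,"ty":-0.004,"tz":0,"ax":0,"ay":0,"az":0.03,"claw":1},
  {"tx":0,"ty":-0.004,"tz":0,"ax":0,"ay":0,"az":0.03,"claw":1},
])

```text
time_s: 13.82
tcp_pos: [0.6617, 0.0629, 0.2197]
ee_rot: [0.292, 0.182, 0.935, 0.083]
force: [-4.4, 1.2, 6.4]
opening: 0.0195
```

```bash
python3 st.py y
```

```text
F u,y,n [0.1, 1.6, 7.7] M_hub 0.4 open 0.0195 q tool 1.101 q pos 1.1102 r 0.1289 h 0.0653 tilt 1.0 t 13.8167
```

It turned back by about 0.025 rad, as planned. Now release and retreat.

apply_moves([
  {"tx":0,"ty":0,"tz":0,"ax":0,"ay":0,"az":0,"claw":-0.18},
  {"tx":0,"ty":0,"tz":0,"ax":0,"ay":0,"az":0,"claw":-0.18},
  {"tx":0,"ty":0,"tz":0,"ax":0,"ay":0,"az":0,"claw":-0.18},
  {"tx":0,"ty":0,"tz":0,"ax":0,"ay":0,"az":0,"claw":-0.18},
  {"tx":0,"ty":0,"tz":-0.03,"ax":0,"ay":0,"az":0,"claw":-0.18},
  {"tx":0,"ty":0,"tz":-0.07,"ax":0,"ay":0,"az":0,"claw":-0.18},
  {"tx":0,"ty":0,"tz":-0.11,"ax":0,"ay":0,"az":0,"claw":-0.18},
  {"tx":0,"ty":0,"tz":-0.15,"ax":0,"ay":0,"az":0,"claw":-0.18},
  {"tx":0,"ty":0,"tz":-0.15,"ax":0,"ay":0,"az":0,"claw":-0.18},
])

```text
time_s: 14.57
tcp_pos: [0.5755, 0.055, 0.3506]
ee_rot: [0.297, 0.183, 0.934, 0.084]
force: [2.1, -0.5, 2.7]
opening: 0.0504
```

apply_moves([
  {"tx":0.006,"ty":-0.03,"tz":-0.02,"ax":0,"ay":0,"az":0,"claw":-0.18},
  {"tx":0.012,"ty":-0.06,"tz":-0.04,"ax":0,"ay":0,"az":0,"claw":-0.18},
  {"tx":0.018,"ty":-0.1,"tz":-0.06,"ax":0,"ay":0,"az":0,"claw":-0.18},
  {"tx":0.024,"ty":-0.14,"tz":-0.08,"ax":0,"ay":0,"az":0,"claw":-0.18},
  {"tx":0.03,"ty":-0.18,"tz":-0.09,"ax":0,"ay":0,"az":0,"claw":-0.18},
  {"tx":0.036,"ty":-0.22,"tz":-0.1,"ax":0,"ay":0,"az":0,"claw":-0.18},
  {"tx":0.038,"ty":-0.236,"tz":-0.105,"ax":0,"ay":0,"az":0,"claw":-0.18},
  {"tx":0.038,"ty":-0.236,"tz":-0.105,"ax":0,"ay":0,"az":0,"claw":-0.18},
])

```text
time_s: 15.23
tcp_pos: [0.414, -0.1564, 0.3423]
ee_rot: [0.288, 0.188, 0.935, 0.081]
force: [0.1, 0.1, 0.8]
opening: 0.0504
```

Run:
```python
from bias import *
rows=[]
for nm in("top","side"):
    c=Cam(nm);im=np.mean([c.img]+[Cam(nm).img for _ in range(4)],0).astype(np.uint8)
    off={"top":np.array([251.31,199.44]),"side":np.array([260.01,211.89])}[nm]-c.proj(C['y']+.0587*n)[0]
    l=lev(1.12);t=np.cross(n,l);rr,tt=np.meshgrid(np.arange(400)/5e3+.02,.03-np.arange(300)/5e3)
    uv=(c.proj(((C['y']+.04*n)+rr[...,None]*l+tt[...,None]*t).reshape(-1,3))+off).reshape(300,400,2).astype(np.float32)
    w=cv2.remap(im,uv[...,0],uv[...,1],cv2.INTER_LINEAR).astype(int);rd=w[...,0]-np.maximum(w[...,1],w[...,2])
    for r in(66,72): print(nm,r,[int(rd[int((30-v)*5),(r-20)*5-7:(r-20)*5+8].mean()) for v in range(20,-21,-2)])
    cv2.line(x:=w[:,:,::-1].astype(np.uint8).copy(),(0,150),(399,150),(0,255,0),1)
    f=im[60:285,190:490,::-1] if nm=="side" else im[120:270,190:390,::-1]
    rows.append(np.hstack([x,cv2.resize(f,(400,300))]))
    for bl in c.blobs((105,150,60),(130,255,255),(330,130,380,200)): print('blue',bl[2],ang(c,bl[2],'b',.06))
    print('lid',c.blobs((160,120,120),(178,255,255),(280,180,320,220)))
cv2.imwrite("pics/fin.png",np.vstack(rows));print(read_state()['time_s'])
```

```text
top 66 [1, 0, 0, 5, 14, 37, 55, 45, 24, 4, -4, -4, -3, 0, 3, 9, 10, 4, 2, 1, 1]
top 72 [3, 3, 2, 5, 16, 47, 92, 86, 44, 13, -1, -4, -3, -2, 0, 0, 1, 2, 3, 4, 5]
blue [372.37 192.12] (np.float64(0.02799427811752692), np.float64(0.11415747556507126))
lid [(133, [293, 190, 13, 13], array([298.89, 196.02]))]
side 66 [6, 6, 12, 19, 31, 41, 49, 48, 44, 35, 24, 13, 7, 3, 1, 0, 0, 1, 2, 3, 4]
side 72 [9, 11, 15, 28, 44, 61, 71, 73, 62, 48, 31, 17, 6, 2, 1, 2, 2, 2, 2, 2, 3]
blue [341.61 142.84] (np.float64(0.032455264997710676), np.float64(0.12600371456071305))
blue [368.07 172.66] (np.float64(-0.7998662941740968), np.float64(0.18308028408261925))
lid [(156, [285, 198, 15, 13], array([291.67, 203.94]))]
15.7333
```

View pics/fin.png

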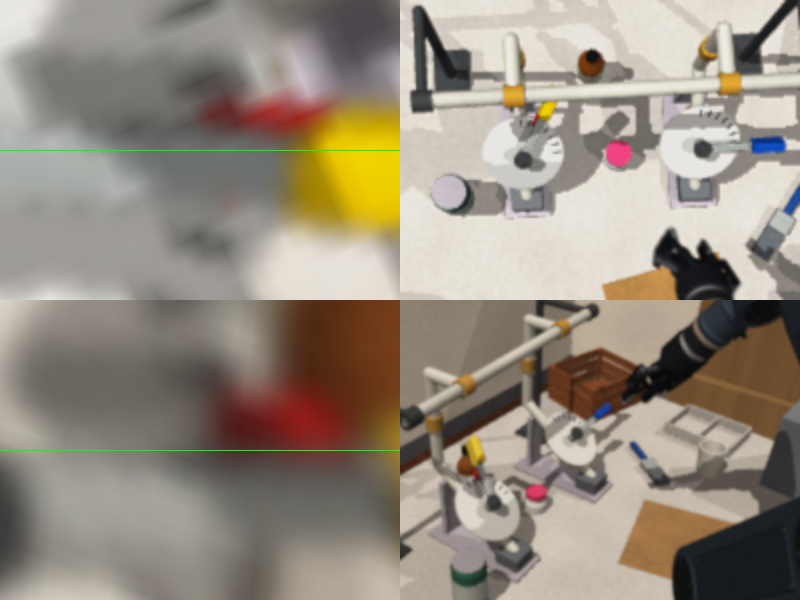

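The final views show blue closed, pointing right at (770,145). The yellow arm covers the tab as the viewing slant predicts, and everything is standing where it was. Handing in.

```bash
python3 -c "
from bench import *
print(close_job())"
```

```text
the job is handed in; nothing more can be done
None
```

The vacuum line is switched over, and I handed the job in at about 15.7 s of the 51 s allowed.

- **Blue valve:** I turned the blue lever clockwise until it met its stop, where about 24 N gave no further motion, then let go. Both cameras later read 0.03 rad. The yellow lever also read 0.03 rad while it was known to be closed, so this is camera bias and blue is fully closed.
- **Yellow valve:** I opened it to about 1.12 rad. Comparing the arm with the red mark in both views suggested it was about 0.02 rad too far, so I regrasped it and turned it back about 0.025 rad, to about 1.095 rad.
- **Alignment with the mark:** In the last top view the arm sits over the mark within about 1 mm (±0.015 rad). This allows for the arm being higher than the mark, but the arm's height is not known exactly. Separate estimates of the mark's angle did not fully agree: they ran from 1.09 to 1.19 rad and clustered around 1.10–1.13. I relied on comparing the arm with the mark directly.
- **Surroundings:** Both levers are released and the gripper is well clear. In the final pictures everything in view stood where it was. I measured only the jar's position: it was unchanged in the top view, and its lid read 1–2 pixels off in the side view, where the lever no longer covers part of it. The urn was outside the final pictures. The highest wrist force I read was about 30 N.
- **Refused move:** One move command was rejected for missing values before anything moved, and I sent it again in full.

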